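# Slide the lamp supply back into its bay

## Robot

A 7-joint arm with a two-finger parallel gripper is mounted at the origin on the work surface. World frame = base frame: x ahead of the robot, y to its left, z up, the work surface at z = 0. Lengths are in m, angles in rad, forces in N, time in s.
With the tool pointing down it reaches from about 0.4 to 0.875 m from the base axis. Payload 19.3 kg.
Tool frame: the origin (TCP) lies at the very end of the fingers, on their centre line; the grasp point (between the pads) lies 19 mm behind it; z points along the fingers, y is the direction in which the jaws open and shut (so a half turn about z gives the same grasp; the last joint's range is limited). The gripper opens to 85 mm and grips with 20 to 120 N. Pads are 22 mm wide; open, the fingers measure 114 mm over their backs; the gripper's body (76 mm by 85 mm) begins 54 mm behind the grasp point. The pads swing forward as they close: fully open they stand 13 mm farther back than shut.
Start: joints at [-1.398, 0.521, -0.036, 1.599, 0.021, 1.021, -0.113], TCP at [0.15, 0.607, 0.231] pointing down, gripper open.
Joint ranges: [-2.91, 2.91], [-0.3, 2.13], [-1.5, 1.42], [0.17, 2.43], [-1.26, 4.41], [0.16, 1.93], [-2.52, 2.52]. Speed limits (rad/s): [1.89, 1.89, 2.39, 2.39, 3.01, 3.01, 3.01].

## Interface

Orientations are given as [roll, pitch, yaw] about the fixed x, y, z axes, in that order (R = Rz(yaw) Ry(pitch) Rx(roll)).
In Python, from workcell import telemetry, imaging, ticket gives the robot as it stands.
- The arm moves only by the tool carry_out, never from a script. Its argument "series" is a list of rows, each a list of 7 numbers: the shift along the tool's x, y, z in m, then the turn, a rotation vector about the tool's x, y, z in rad, then the closure in counts, from 0 (fully open) to 255 (shut). In form: [[tx, ty, tz, ax, ay, az, jaw], ...]. A call has 1 to 10 rows; each row is the pose to reach, as a shift and turn from the pose commanded when the call began, along the tool's axes at that moment; what a row does not reach only later rows make up. A row lasts 1/8 s, in which the tool goes at most 62.5 mm and 10.7 degrees, less where a joint would pass 70% of its speed; a pose out of reach is approached as far as the arm can. A call with a gripper value outside its range is refused whole. The fingers move at their own pace and stop on an object; "force" is the grip in N (left out, the last holds). Time passes only in rows, so rows that repeat a pose let the fingers close. It gives the time, the measured TCP pose, the force and the opening at its end, in the units of the state.
- telemetry.observe(): the state, without advancing time (a new reading comes with each control period).
- imaging.grab_frame(name): name is "scene" or "side" or "wrist"; returns (picture, depth): 480x640x3 uint8, blue, green, red; 480x640 float32, m along the optical axis (not along the pixel's ray), 0 where there is no reading.
- imaging.camera_info(name): a dict with "mtx" (3x3 intrinsics, pixels), "dist_coeffs" ([k1, k2, p1, p2, k3] as OpenCV has them; the pictures are not rectified), "extrinsics" (4x4, takes a point from camera to world coordinates); the wrist camera has in their place "hand_eye" (4x4, takes a point from camera to tool coordinates, whose origin is the TCP and whose axes are the flange's). Camera axes: x right, y down, z forward; pixel columns grow to the right and rows downward; lengths in m; the calibration is good to about 2 mm. A picture is of the moment at which its call begins: read the wrist's pose just before it. camera_info takes no time and is no camera call.
- ticket.job_done(): hands the job in, once; it reports no verdict.
The state is a dict: "clock": time; "qpos": joint angles; "qd": joint speeds; "joint_efforts": joint torques, N m; "position": TCP position; "tool_rot": TCP orientation; "force": force on the tool from outside, world axes, zero at the start; "moment": the same for the moment, N m; "grip_width": finger opening in m.
Only numpy, scipy, OpenCV 4.12 (cv2) and the standard library are available. Lean on these libraries where they do the work, as an engineer would, in place of code of your own. Each camera call takes 0.05 s, during which the arm holds its last target.

## Task

Push the microscope's tall lamp supply back into the free bay between the two lower instruments, until its back meets the cable trunking and it stands square in the row. It is heavy and stands on grippy rubber feet, so push only on its dark base, low down, with the fingertips or the outside of the fingers: let it slide without tipping, never take it by its tower or handle, and never lift it. Leave its two neighbours and the small things on the bench where they are.

Things in the scene. Friction and masses are not known exactly. Their poses are not given: they have to be found in the camera images.
- supply: the lamp supply: a dark base 130 mm deep (x), 150 mm wide (y), 60 mm high on four 10 mm rubber feet, with a heavy grey tower on its rear part; 2.2 kg in all, the tallest of the three instruments. Sliding it steadily takes 8 to 17 N; pushed higher than about 58 to 87 mm it tips over its back feet. Origin: centre of the underside, at bench level; x points to its back, away from the robot, y left, z up
- supply_front (a point): the middle of the flat front of the supply's dark base, facing the robot: 65 mm ahead of the supply's centre, 35 mm above the bench; push on this face. It is 150 mm wide and reaches from 10 to 60 mm above the bench. Behind it the base's flat top forms a deck 50 mm deep in front of the tower. Axes as the supply's
- supply_cover: the tower, the supply's grey upper part, fixed on the base: 80 mm deep, 150 mm wide, from 60 to 230 mm above the bench, flush with the base at the back and sides, its front 50 mm behind the base's front; a carrying handle (12 mm thick, 100 mm long) across its top up to 266 mm, a knob 16 mm out of its front at 188 mm height. Origin as the supply's. Not to be touched
- trunking: white cable trunking fixed along the back of the bench, 1200 mm long, 55 mm deep, 105 mm high. Origin: at bench level, midway along its front face, which is its plane x = 0; x points away from the robot, y left. A gas mixer (190 mm high) and a heat block (95 mm high) stand fixed against its left and right ends, 490 mm from the middle
- bay (a point): where the supply's origin belongs: at bench level in the middle of the free bay, 65 mm in front of the trunking's face, axes as the trunking's. The bay is 190 mm wide between the neighbours, leaving 20 mm on each side of the supply; with the supply home its base stands out 27 mm further to the front than they do
- tall_unit: neighbour instrument, a box 100 mm deep (x), 150 mm wide (y), 140 mm high, 3 kg, loose on rubber feet, 3 mm clear of the trunking, beside the bay on the left or the right; origin: centre of its underside
- low_unit: the other neighbour, 100 mm deep, 150 mm wide, 95 mm high, 3 kg, on the opposite side of the bay; origin: centre of its underside
- oil_bottle: small amber bottle, 32 mm across, 70 mm high, standing in front of the left neighbour; origin: centre of its underside
- screwdriver: screwdriver lying in front of the right neighbour, 140 mm long, handle 26 mm thick; origin: under its middle
- lens_can: capped round lens container, 42 mm across, 63 mm high, standing on top of the taller neighbour; origin: centre of its underside
- slide_box: flat closed slide box 75 x 100 x 35 mm on the bench to the right; origin: centre of its underside
- dish_stack: stack of three clear dishes, 92 mm across, 48 mm high, to the left; origin: centre of its underside
- remote: blue two-handed remote of the micromanipulator, 105 x 175 mm, 54 mm high at its dials, to the left near the robot; origin: centre of its underside

How it is judged:
By the outcome, as a careful person would: the job done as asked, in the order asked, and still so for the second after the job is handed in, with the robot touching nothing.
It also fails if it takes over 48 s, if anything falls off the work surface, if the arm or the gripper's body presses on something with over 40 N, if the wrist force passes 120 N, or if a joint passes its speed limit or range.

## Working session

There is one attempt and no reset: what is moved stays moved. The work goes in short steps, Python scripts to look and compute and a tool call to move; the robot and the scene stay as the last step left them, time stands still between calls to the robot, and variables do not carry over. Pictures are saved under pics/ and viewed, and the job is handed in when it is done.

Besides the shell and the picture viewer there is one more tool, called in YAML: its name, and indented under it one key for each argument. carry_out: Moves the arm, as the interface text tells. Its arguments: {"type":"object","properties":{"series":{"type":"array"},"force":{"type":"number"}},"required":["series"]}

```bash
ls; mkdir -p pics
python3 - <<'E'
from workcell import telemetry, imaging
import cv2,numpy as np
print(telemetry.observe())
for n in ["scene","side"]:
    p,d=imaging.grab_frame(n); cv2.imwrite(f"pics/{n}0.png",p); np.save(f"pics/{n}0.npy",d)
    i=imaging.camera_info(n); print(n,np.round(i["mtx"],1),i["dist_coeffs"],np.round(i["extrinsics"],3))
print(np.round(imaging.camera_info("wrist")["hand_eye"],3))
E
```

```text
pics
{'clock': 0.0, 'qpos': array([-1.39820112,  0.52200374, -0.0363596 ,  1.59997883,  0.02117494,
        1.02110669, -0.11281018]), 'qd': array([-1.13374934e-03, -2.63198865e-06, -9.64675940e-04,  5.20283372e-04,
       -1.36280369e-03,  1.41381026e-03, -9.98233181e-05]), 'joint_efforts': array([ 8.96564393e-05, -9.27134585e+01,  1.97983235e+00, -3.69929874e+01,
        1.77437591e-02,  8.39708315e-03, -6.86409317e-05]), 'position': array([0.15019175, 0.60634812, 0.23074221]), 'tool_rot': array([-3.14048031e+00,  4.18593409e-05,  2.89879162e+00]), 'force': array([ 0.58141405, -0.181275  , -0.22061562]), 'moment': array([-0.02733051, -0.0325821 ,  0.04165137]), 'grip_width': 0.08550607887794329}
scene [[555.4   0.  318.1]
 [  0.  555.4 236.6]
 [  0.    0.    1. ]] [-0.10056041  0.          0.          0.          0.        ] [[ 0.619  0.643 -0.451  1.211]
 [ 0.786 -0.507  0.355 -0.453]
 [-0.    -0.574 -0.819  1.18 ]
 [ 0.     0.     0.     1.   ]]
side [[572.4   0.  316.5]
 [  0.  572.4 240. ]
 [  0.    0.    1. ]] [-0.03125345  0.          0.          0.          0.        ] [[-0.953 -0.168  0.251  0.288]
 [-0.301  0.482 -0.823  1.1  ]
 [ 0.018 -0.86  -0.51   0.796]
 [ 0.     0.     0.     1.   ]]
[[ 0.001 -0.958 -0.285  0.072]
 [ 1.     0.001  0.001  0.001]
 [-0.001 -0.285  0.958 -0.143]
 [ 0.     0.     0.     1.   ]]
```

View pics/scene0.png

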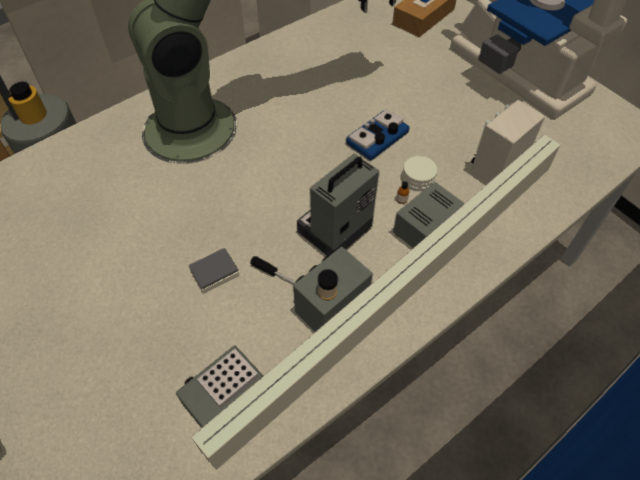

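View pics/side0.png

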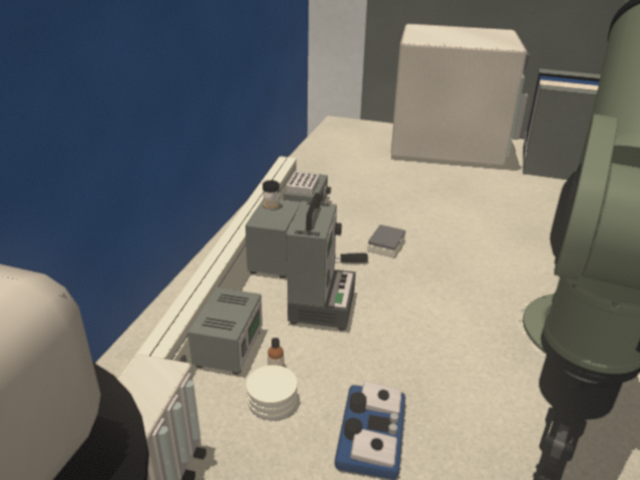

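The scene view shows the supply at about (340,205), the tall unit with the lens can at (333,288), the low unit at (430,215), and the trunking as a diagonal strip from (207,445) to (555,150). The side view shows the supply's front facing the robot at about (345,295). I'll build a top-down height map from the depth.

```bash
cat > h.py <<'E'
import numpy as np,cv2
from workcell import imaging
def cloud(n,d,step=1):
    i=imaging.camera_info(n); K=np.array(i["mtx"]);D=np.array(i["dist_coeffs"]);T=np.array(i["extrinsics"])
    v,u=np.mgrid[0:480,0:640]
    pt=cv2.undistortPoints(np.stack([u.ravel(),v.ravel()],1).astype(np.float64)[:,None],K,D)[:,0]
    z=d.ravel().astype(float)
    P=np.c_[pt*z[:,None],z]@T[:3,:3].T+T[:3,3]
    P[z==0]=np.nan
    return P.reshape(480,640,3)
def ray(n,uv,h):
    i=imaging.camera_info(n); K=np.array(i["mtx"]);D=np.array(i["dist_coeffs"]);T=np.array(i["extrinsics"])
    pt=cv2.undistortPoints(np.array(uv,float).reshape(-1,1,2),K,D)[:,0]
    r=np.c_[pt,np.ones(len(pt))]@T[:3,:3].T
    return T[:3,3]+r*((h-T[2,3])/r[:,2])[:,None]
def rect(P,lo,hi,box):
    m=(P[...,2]>lo)&(P[...,2]<hi)&(P[...,0]>box[0])&(P[...,0]<box[1])&(P[...,1]>box[2])&(P[...,1]<box[3])
    return P[m]
E
python3 - <<'E'
from h import *
M=np.zeros((600,800,3),np.uint8)
for n in ["scene","side"]:
    P=cloud(n,np.load(f"pics/{n}0.npy")).reshape(-1,3)
    P=P[np.isfinite(P[:,2])]
    print(n,"bench z",np.median(P[abs(P[:,2])<.015][:,2]))
    P=P[(P[:,2]>0.008)&(P[:,2]<.3)]; P=P[np.argsort(P[:,2])]
    c=cv2.applyColorMap(np.clip(P[:,2]*900,0,255).astype(np.uint8)[:,None],cv2.COLORMAP_JET)[:,0]
    # row: x from 1.0 (top) down to .1 ; col: y from .7 left to -.6
    r=((1.05-P[:,0])*600).astype(int);k=((.65-P[:,1])*600).astype(int)
    ok=(r>=0)&(r<600)&(k>=0)&(k<800); 
    M=np.zeros((600,800,3),np.uint8); M[r[ok],k[ok]]=c[ok]
    cv2.imwrite(f"pics/top_{n}.png",M)
E
```

```text
scene bench z -0.0011002973903411206
side bench z 0.0019948375018656317
```

View pics/top_scene.png

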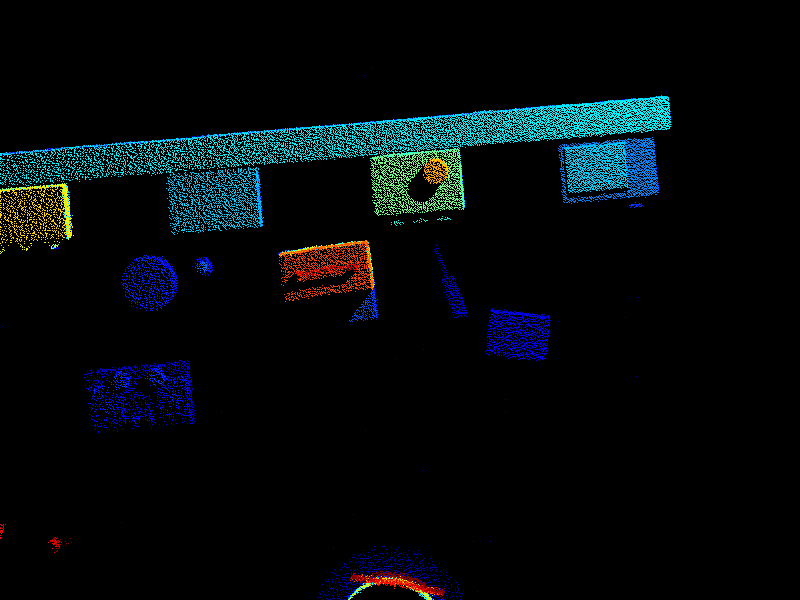

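View pics/top_side.png

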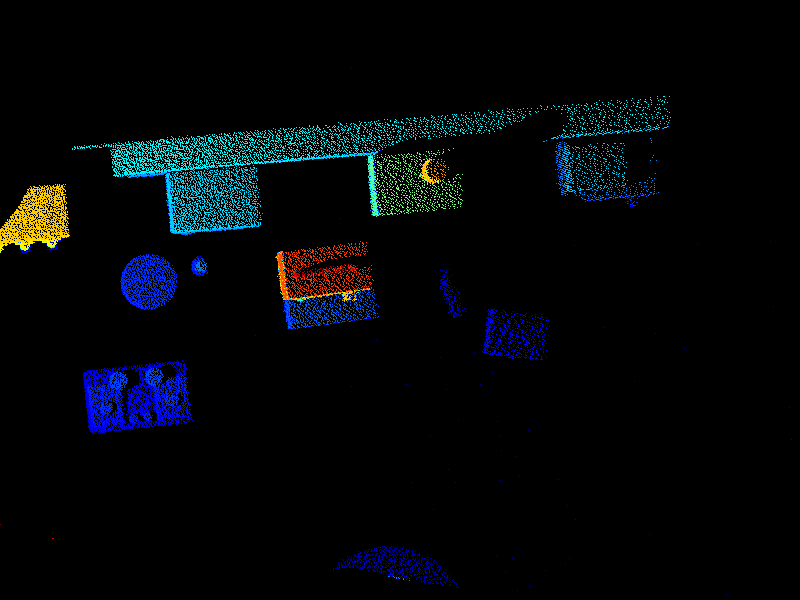

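```bash
cat >> h.py <<'E'
def boxfit(X,th):  # extents in axes rotated by th
    c,s=np.cos(th),np.sin(th); a=X[:,0]*c+X[:,1]*s; b=-X[:,0]*s+X[:,1]*c
    return np.percentile(a,[.7,99.3]),np.percentile(b,[.7,99.3])
def mar(X):
    (cx,cy),(w,h),an=cv2.minAreaRect((X[:,:2]*1000).astype(np.float32)); an=(an+45)%90-45
    return [round(float(q),2) for q in (cx,cy,w,h,an)]
E
python3 - <<'E'
from h import *
C={n:cloud(n,np.load(f"pics/{n}0.npy")) for n in ["scene","side"]}
# trunking
X=C["scene"];Xt=rect(X,.095,.115,(.75,.95,-.43,.65)); 
ys=np.arange(-.4,.55,.02);fr=[];bk=[]
for n in C:
  Xt=rect(C[n],.097,.115,(.75,.95,-.45,.65))
  fr=[]
  for y in ys:
    S=Xt[abs(Xt[:,1]-y)<.01]
    # exclude neighbours regions by only taking within 56 of back
    if len(S)>20:
        fr.append((y,np.percentile(S[:,0],2),np.percentile(S[:,0],98)))
  fr=np.array(fr)
  for k in(1,2):
    p=np.polyfit(fr[:,0],fr[:,k],1); r=fr[:,k]-np.polyval(p,fr[:,0]); g=abs(r)<.004; p=np.polyfit(fr[g,0],fr[g,k],1)
    print(n,"front" if k==1 else "back",p,"deg",np.degrees(np.arctan(p[0])),"n",g.sum(),len(g))
for n,P in C.items():
  for nm,lo,hi,b in [("tall",.132,.148,(.66,.82,-.16,.06)),("low",.088,.1,(.63,.79,.19,.4)),("tower",.222,.238,(.52,.7,-.02,.23)),("deck",.052,.07,(.48,.66,-.02,.2)),("bottle",.03,.08,(.58,.64,.29,.35))]:
    X=rect(P,lo,hi,b); 
    if len(X)>20: print(n,nm,len(X),mar(X), "z",round(float(np.median(X[:,2])),4))
E
```

```text
scene front [-0.07243724  0.79010308] deg -4.143111718608089 n 12 48
scene back [-0.08616018  0.84887214] deg -4.924452854763179 n 48 48
side front [-0.07295561  0.79150746] deg -4.172655741803772 n 2 42
side back [-0.08579465  0.84923136] deg -4.903663272883429 n 42 42
scene tall 2271 [745.62, -44.7, 102.23, 151.53, 4.77] z 0.1389
scene low 1931 [728.39, 284.44, 125.78, 186.64, 4.72] z 0.0942
scene tower 1567 [598.69, 106.33, 82.26, 152.47, 8.77] z 0.2289
scene deck 444 [574.86, 102.3, 131.48, 152.22, 6.95] z 0.0591
scene bottle 147 [606.26, 310.11, 30.87, 26.87, -38.88] z 0.0456
side tall 1207 [746.29, -43.7, 100.98, 156.33, 5.03] z 0.1411
side low 2760 [720.02, 290.39, 107.2, 210.13, 4.93] z 0.0972
side tower 1332 [599.16, 107.99, 80.69, 154.48, 7.54] z 0.231
side deck 1253 [575.44, 102.98, 130.19, 156.28, 7.65] z 0.0626
side bottle 304 [606.72, 318.51, 32.05, 26.35, 3.93] z 0.0482
```

```bash
cat >> h.py <<'E'
def edge(X,th,axis,side,q=2,bins=14,trim=.08):
    """fit line to an edge in frame rotated th; returns (pos at middle, mid coord, angle deg)"""
    c,s=np.cos(th),np.sin(th); a=X[:,0]*c+X[:,1]*s; b=-X[:,0]*s+X[:,1]*c
    if axis==1:a,b=b,a
    lo,hi=np.percentile(b,[1,99]); L=hi-lo; e=np.linspace(lo+trim*L,hi-trim*L,bins+1)
    pts=[]
    for i in range(bins):
        S=a[(b>=e[i])&(b<e[i+1])]
        if len(S)>8: pts.append(((e[i]+e[i+1])/2,np.percentile(S,q if side<0 else 100-q)))
    pts=np.array(pts); m=pts[:,0].mean()
    k=np.ones(len(pts),bool)
    for _ in range(3):
        p=np.polyfit(pts[k,0]-m,pts[k,1],1); r=abs(pts[:,1]-np.polyval(p,pts[:,0]-m)); k=r<max(.0015,2*np.median(r))
    sg=-1 if axis==0 else 1
    return round(p[1],4),round(m,4),round(float(np.degrees(th+sg*np.arctan(p[0]))),2)
E
python3 - <<'E'
from h import *
C={n:cloud(n,np.load(f"pics/{n}0.npy")) for n in ["scene","side"]}
t=np.radians(4.91);c,s=np.cos(t),np.sin(t)
for n,P in C.items():
  A=P.copy(); A[...,0]=P[...,0]*c+P[...,1]*s; A[...,1]=-P[...,0]*s+P[...,1]*c   # row frame
  print(n)
  X=rect(A,.097,.115,(.7,.9,-.45,.5)); 
  # trunking
  for y0,y1 in [(.04,.12)]:
    for w in [(-.4,-.17),(-.02+.05,.15),(.33,.5)]:
      S=X[(X[:,1]>w[0])&(X[:,1]<w[1])&(X[:,0]>.77)]
      if len(S)>50: print(" trunk",w,len(S),np.percentile(S[:,0],[1,2,50,98,99]).round(4))
  X=rect(A,.03,.085,(.7,.85,-.02,.22)); print(" facepts",len(X))
  for nm,lo,hi,b in [("tall",.132,.148,(.6,.79,-.25,.06)),("low",.088,.102,(.6,.783,.1,.4))]:
    X=rect(A,lo,hi,b); print(" ",nm,len(X),np.percentile(X[:,0],[1,99]).round(4),np.percentile(X[:,1],[1,99]).round(4))
    for ax in(0,1):
      for sd in(-1,1): print("   edge",ax,sd,edge(X,0,ax,sd))
  for nm,lo,hi,b in [("tower",.222,.238,(.52,.7,-.02,.23)),("deck",.052,.07,(.48,.66,-.02,.2))]:
    X=rect(P,lo,hi,b); th=np.radians(7.7); print(" ",nm,len(X))
    for ax in(0,1):
      for sd in(-1,1): print("   edge",ax,sd,edge(X,th,ax,sd))
E
```

```text
scene
 trunk (-0.4, -0.17) 2910 [0.7869 0.7916 0.8205 0.8462 0.8467]
 trunk (0.030000000000000002, 0.15) 1061 [0.7915 0.7921 0.82   0.8456 0.8462]
 trunk (0.33, 0.5) 1103 [0.7778 0.7827 0.8195 0.8461 0.8465]
 facepts 926
  tall 2413 [0.6182 0.7887] [-0.1829  0.0333]
   edge 0 -1 (np.float64(0.6813), np.float64(-0.0748), 13.94)
   edge 0 1 (np.float64(0.7577), np.float64(-0.0748), 38.28)
   edge 1 -1 (np.float64(-0.1526), np.float64(0.7132), -51.2)
   edge 1 1 (np.float64(-0.0373), np.float64(0.7132), 0.59)
  low 1853 [0.6433 0.7822] [0.1188 0.3044]
   edge 0 -1 (np.float64(0.6907), np.float64(0.2172), -0.37)
   edge 0 1 (np.float64(0.7806), np.float64(0.2172), -0.21)
   edge 1 -1 (np.float64(0.156), np.float64(0.7294), 0.75)
   edge 1 1 (np.float64(0.3021), np.float64(0.7294), 0.51)
  tower 1567
   edge 0 -1 (np.float64(0.5696), np.float64(0.0242), 8.18)
   edge 0 1 (np.float64(0.6463), np.float64(0.0242), 8.25)
   edge 1 -1 (np.float64(-0.0481), np.float64(0.6078), 8.32)
   edge 1 1 (np.float64(0.0913), np.float64(0.6078), 16.02)
  deck 444
   edge 0 -1 (np.float64(0.5876), np.float
[... 781 characters left out ...]
 np.float64(0.222), 0.25)
   edge 0 1 (np.float64(0.7806), np.float64(0.222), -0.0)
   edge 1 -1 (np.float64(0.1537), np.float64(0.7079), 16.23)
   edge 1 1 (np.float64(0.2641), np.float64(0.7079), 55.61)
  tower 1332
   edge 0 -1 (np.float64(0.5693), np.float64(0.028), 7.83)
   edge 0 1 (np.float64(0.646), np.float64(0.028), 7.76)
   edge 1 -1 (np.float64(-0.0418), np.float64(0.608), 10.95)
   edge 1 1 (np.float64(0.1007), np.float64(0.608), 7.36)
  deck 1253
   edge 0 -1 (np.float64(0.52), np.float64(0.0277), 7.61)
   edge 0 1 (np.float64(0.5684), np.float64(0.0277), 7.9)
   edge 1 -1 (np.float64(0.0341), np.float64(0.5817), 70.53)
   edge 1 1 (np.float64(0.1009), np.float64(0.5817), 9.01)
```

```bash
cat > mv.py <<'E'
import numpy as np
from scipy.spatial.transform import Rotation as R
from workcell import telemetry
def pose():
    s=telemetry.observe(); return np.array(s["position"]),R.from_euler("xyz",s["tool_rot"]),s
def target(yaw_deg,tilt_deg):  # tool z down, leaning forward by tilt along heading yaw; tool x toward robot
    h=np.radians(yaw_deg);t=np.radians(tilt_deg)
    f=np.array([np.cos(h),np.sin(h),0]);z=f*np.sin(t)+np.array([0,0,-1])*np.cos(t)
    x=-f*np.cos(t)+np.array([0,0,-1])*np.sin(t); y=np.cross(z,x)
    return R.from_matrix(np.c_[x,y,z])
def rel(p,Rt):
    p0,R0,s=pose(); return np.round(np.r_[R0.inv().apply(np.array(p)-p0),(R0.inv()*Rt).as_rotvec()],4)
E
python3 - <<'E'
from mv import *
Rt=target(7.8,20)
for p in [(.3,.35,.23),(.475,.090,.2),(.475,.090,.01)]: print(rel(p,Rt).tolist())
E
```

```text
[-0.207, -0.2128, 0.001, -0.0672, -0.345, -0.3749]
[-0.4394, -0.4231, 0.0313, -0.0672, -0.345, -0.3749]
[-0.4394, -0.4229, 0.2213, -0.0672, -0.345, -0.3749]
```

carry_out:
  series:
    - [-0.04,-0.04,0,0,-0.05,-0.05,0]
    - [-0.08,-0.08,0,-0.01,-0.1,-0.1,0]
    - [-0.12,-0.12,0,-0.02,-0.15,-0.15,0]
    - [-0.16,-0.16,0,-0.03,-0.2,-0.2,0]
    - [-0.2,-0.2,0,-0.04,-0.25,-0.25,0]
    - [-0.25,-0.24,0.01,-0.05,-0.3,-0.3,0]
    - [-0.3,-0.285,0.015,-0.06,-0.345,-0.35,0]
    - [-0.35,-0.335,0.02,-0.067,-0.345,-0.375,0]
    - [-0.4,-0.385,0.03,-0.067,-0.345,-0.375,0]
    - [-0.439,-0.423,0.031,-0.067,-0.345,-0.375,0]

```text
clock: 1.35
position: [0.4593, 0.1155, 0.2016]
tool_rot: [3.141, 0.348, -3.006]
force: [0.9, 1.5, -0.1]
grip_width: 0.0853
```

Run:
```python
from mv import *
p,r,s=pose(); print(s["clock"],p,s["tool_rot"],s["qpos"].round(2),s["qd"].round(2),s["force"].round(2))
Rt=target(7.8,20)
print(rel((.475,.09,.01),Rt).tolist())
```

```text
1.35 [0.45930521 0.11546711 0.20160918] [ 3.14092983  0.34794968 -3.00598505] [-0.6   0.19  0.17  2.3   0.21  0.33  1.09] [ 1.32  0.18 -0.26 -0.19 -0.9  -0.2   1.85] [ 0.95  1.54 -0.06]
[0.054, -0.0275, 0.1842, 0.0005, -0.0011, -0.0005]
```

carry_out:
  series:
    - [0,0,0,0,0,0,0]
    - [0,0,0,0,0,0,0]
    - [0,0,0,0,0,0,0]

```text
clock: 1.72
position: [0.4581, 0.1191, 0.2018]
tool_rot: [3.14, 0.348, -3.003]
force: [0.1, -0.4, 0.2]
grip_width: 0.0855
```

Run:
```python
from mv import *
import cv2
from workcell import imaging
p,r,s=pose(); print(s["clock"],p,s["tool_rot"],s["qpos"].round(2),s["force"].round(2),s["moment"].round(2))
Rt=target(7.8,20)
print(rel((.475,.09,.01),Rt).tolist())
P,d=imaging.grab_frame("scene"); cv2.imwrite("pics/scene1.png",P[60:340,130:480].repeat(2,0).repeat(2,1))
```

```text
1.725 [0.4581213  0.11905617 0.20181226] [ 3.14034849  0.34759431 -3.00303704] [-0.6   0.19  0.17  2.3   0.21  0.33  1.08] [ 0.13 -0.42  0.22] [-0.03  0.34  0.04]
[0.0534, -0.0313, 0.1846, 0.0021, -0.0015, 0.0023]
```

View pics/scene1.png

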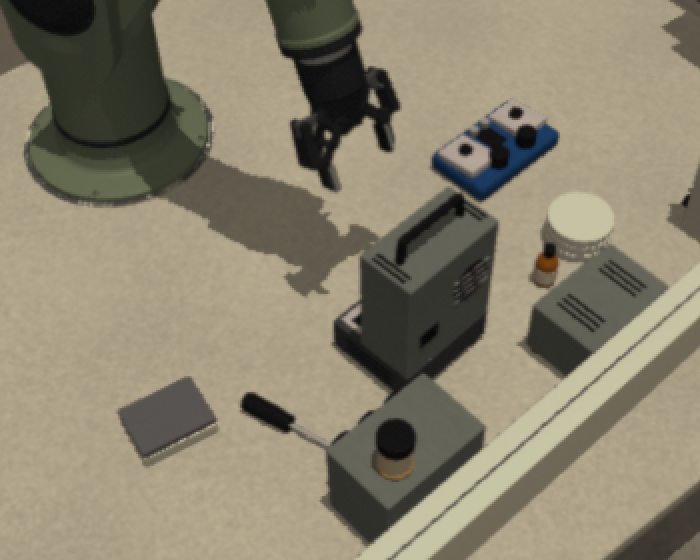

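The gripper hangs clear in front of the supply (enlarged view, tips at about (330,185) and (390,148)). The last row had been cut short by the speed limit. Next I descend.

carry_out:
  series:
    - [0.01,-0.02,0.02,0,0,0,0]
    - [0.02,-0.031,0.06,0.002,0,0.002,0]
    - [0.03,-0.031,0.1,0.002,-0.001,0.002,0]
    - [0.04,-0.031,0.135,0.002,-0.001,0.002,0]
    - [0.05,-0.031,0.17,0.002,-0.001,0.002,0]
    - [0.053,-0.031,0.184,0.002,-0.001,0.002,0]
    - [0.053,-0.031,0.184,0.002,-0.001,0.002,0]
    - [0.053,-0.031,0.184,0.002,-0.001,0.002,0]

```text
clock: 2.78
position: [0.4741, 0.0792, 0.0256]
tool_rot: [-3.106, 0.339, -2.994]
force: [0.2, -1.6, -0.3]
grip_width: 0.0854
```

Run:
```python
from mv import *
import cv2
from workcell import imaging
p,r,s=pose(); print(s["clock"],p,s["tool_rot"],s["qpos"].round(2),s["force"].round(2))
Rt=target(7.8,20)
f=np.array([np.cos(np.radians(7.8)),np.sin(np.radians(7.8)),0])
print(rel((.475,.09,.01),Rt).tolist(), r.inv().apply(f))
P,d=imaging.grab_frame("side"); cv2.imwrite("pics/side1.png",cv2.resize(P[150:400,180:450],None,fx=2.2,fy=2.2))
```

```text
2.775 [0.47409692 0.07918388 0.02556213] [-3.10601696  0.33876381 -2.99412252] [-0.07  0.63 -0.37  2.36  2.04  0.35 -0.63] [ 0.18 -1.55 -0.34]
[0.0028, 0.0111, 0.0151, -0.0318, -0.0101, 0.0109] [-9.43105616e-01  4.92276348e-04  3.32492938e-01]
```

View pics/side1.png

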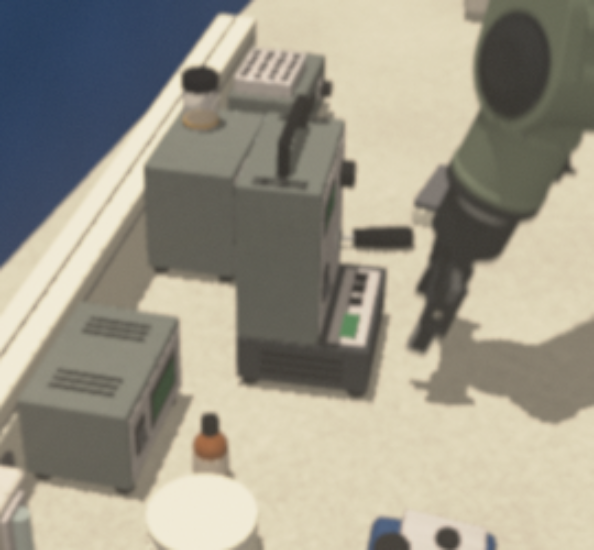

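The side view shows the tips low in front of the base's front, with a gap (tips at about (420,345), base front at (380,320)). The arm is near its fold limit, so I'll let it settle.

carry_out:
  series:
    - [0.003,0.011,0.015,-0.032,-0.01,0.011,0]
    - [0.003,0.011,0.015,-0.032,-0.01,0.011,0]
    - [0.003,0.011,0.015,-0.032,-0.01,0.011,0]
    - [0.003,0.011,0.015,-0.032,-0.01,0.011,0]

```text
clock: 3.32
position: [0.4745, 0.0878, 0.0109]
tool_rot: [-3.139, 0.347, -3.007]
force: [0.4, -0.5, 0.3]
grip_width: 0.0853
```

Run:
```python
from mv import *
p,r,s=pose(); print(s["clock"],p,s["tool_rot"],s["qpos"].round(2),s["qd"].round(2),s["force"].round(2))
Rt=target(7.8,20)
f=np.array([np.cos(np.radians(7.8)),np.sin(np.radians(7.8)),0])
print(rel((.475,.09,.01),Rt).tolist(), r.inv().apply(f))
```

```text
3.325 [0.47448706 0.08783677 0.01089594] [-3.13909041  0.34699439 -3.00686602] [-0.01  0.69 -0.44  2.36  2.12  0.4  -0.7 ] [ 0.01  0.01 -0.01  0.    0.01  0.   -0.01] [ 0.38 -0.47  0.3 ]
[-0.0004, 0.0021, 0.0011, -0.003, -0.0021, -0.0013] [-0.94039815  0.00225998  0.34006795]
```

carry_out:
  series:
    - [-0.0094,0.004,0.0034,0,0,0,0]
    - [-0.0188,0.004,0.0068,0,0,0,0]
    - [-0.0235,0.004,0.0085,0,0,0,0]
    - [-0.0263,0.004,0.0095,0,0,0,0]
    - [-0.0291,0.004,0.0105,0,0,0,0]
    - [-0.0319,0.004,0.0116,0,0,0,0]
    - [-0.0348,0.004,0.0126,0,0,0,0]

```text
clock: 4.2
position: [0.506, 0.0961, 0.0088]
tool_rot: [-3.142, 0.339, -3.008]
force: [-34.0, -5.9, 27.9]
grip_width: 0.0855
```

Run:
```python
from mv import *
import cv2
from workcell import imaging
p,r,s=pose(); print(s["clock"],p,s["tool_rot"],s["qpos"].round(2),s["force"].round(2),s["moment"].round(2))
P,d=imaging.grab_frame("side"); cv2.imwrite("pics/side2.png",cv2.resize(P[150:400,180:450],None,fx=2.2,fy=2.2))
```

```text
4.2 [0.50595357 0.09613965 0.00880262] [-3.14158443  0.33898384 -3.00766169] [-0.07  0.69 -0.35  2.28  2.04  0.32 -0.62] [-34.02  -5.94  27.95] [-0.89  4.75 -0.24]
```

View pics/side2.png

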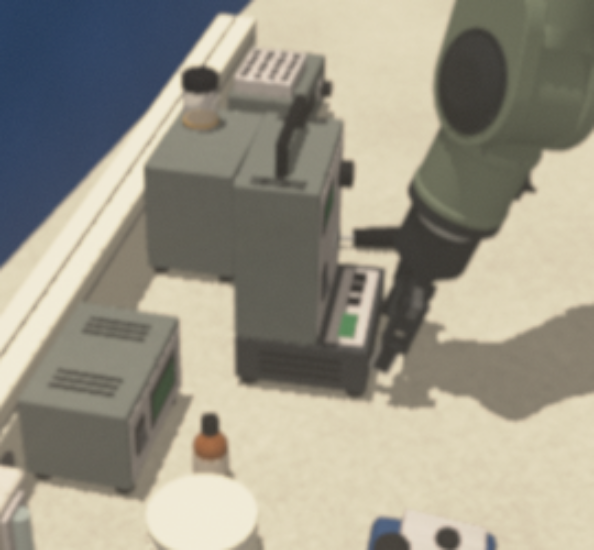

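Contact is made, but the tool is also pressing down: 28 N up on the tool, with the tip sagging or touching the bench. That only adds friction, so I'll back off 10 mm, raise 6 mm and push again.

carry_out:
  series:
    - [0.0094,0,-0.0034,0,0,0,0]
    - [0.0075,0,-0.009,0,0,0,0]
    - [0.0075,0,-0.009,0,0,0,0]
    - [0.0075,0,-0.009,0,0,0,0]

```text
clock: 4.75
position: [0.5007, 0.0954, 0.016]
tool_rot: [-3.14, 0.347, -3.008]
force: [0.7, -0.6, -0.7]
grip_width: 0.0853
```

Run:
```python
from mv import *
p,r,s=pose(); print(s["clock"],p,s["tool_rot"],s["qpos"].round(2),s["force"].round(2),s["moment"].round(2))
h=np.radians(7.8);print(r.inv().apply([np.cos(h),np.sin(h),0]),r.inv().apply([0,0,1]))
```

```text
4.75 [0.50073029 0.09540797 0.0160382 ] [-3.14036581  0.3466208  -3.00797523] [-0.06  0.67 -0.37  2.3   2.04  0.32 -0.63] [ 0.73 -0.56 -0.69] [-0.07  0.33 -0.03]
[-0.94052308  0.00293504  0.33971711] [-0.33972153 -0.00115388 -0.94052536]
```

carry_out:
  series:
    - [-0.0038,0,0.0014,0,0,0,0]
    - [-0.0068,0,0.0019,0,0,0,0]
    - [-0.0097,0,0.0025,0,0,0,0]
    - [-0.0127,0,0.003,0,0,0,0]

```text
clock: 5.25
position: [0.5104, 0.0968, 0.0162]
tool_rot: [-3.141, 0.341, -3.008]
force: [-13.3, -2.4, -1.7]
grip_width: 0.0858
```

Run:
```python
from mv import *
p,r,s=pose(); print(s["clock"],p,s["tool_rot"],s["qpos"].round(2),s["force"].round(2),s["moment"].round(2))
```

```text
5.25 [0.51042238 0.09679683 0.01620287] [-3.14118231  0.34090828 -3.00764922] [-0.09  0.67 -0.32  2.28  2.01  0.29 -0.59] [-13.35  -2.39  -1.65] [-0.47  3.05 -0.05]
```

The force is now about 13 N, purely horizontal, so it is sliding. I continue 50 mm along the supply's own axis.

carry_out:
  series:
    - [-0.0047,0,0.0017,0,0,0,0]
    - [-0.0094,0,0.0034,0,0,0,0]
    - [-0.0141,0,0.0051,0,0,0,0]
    - [-0.0188,0,0.0068,0,0,0,0]
    - [-0.0235,0,0.0085,0,0,0,0]
    - [-0.0282,0,0.0102,0,0,0,0]
    - [-0.0329,0,0.0119,0,0,0,0]
    - [-0.0376,0,0.0136,0,0,0,0]
    - [-0.0423,0,0.0153,0,0,0,0]
    - [-0.047,0,0.017,0,0,0,0]

```text
clock: 6.5
position: [0.5604, 0.1036, 0.016]
tool_rot: [-3.141, 0.342, -3.008]
force: [-14.4, -2.2, 0.1]
grip_width: 0.0856
```

```bash
cat > chk.py <<'E'
from mv import *
from h import *
import sys
t=np.radians(4.91);c,s_=np.cos(t),np.sin(t)
def row(P):
    A=P.copy();A[...,0]=P[...,0]*c+P[...,1]*s_;A[...,1]=-P[...,0]*s_+P[...,1]*c;return A
def check(tag):
    p,r,s=pose(); print(s["clock"],p.round(4),s["tool_rot"].round(3),s["force"].round(2),s["moment"].round(2))
    pr=row(p[None])[0]; print("tcp in row",pr.round(4),"heading rel row deg",round(np.degrees(s["tool_rot"][2])+180-4.91,2))
    for n in ("scene","side"):
        P,d=imaging.grab_frame(n); 
        cv2.imwrite(f"pics/{n}{tag}.png",cv2.resize(P[110:350,180:480],None,fx=2.4,fy=2.4))
        np.save(f"pics/{n}{tag}.npy",d); A=row(cloud(n,d))
        X=rect(A,.222,.238,(.5,.82,-.06,.18)); m=mar(X)
        print(n,"tower top centre row (mm)",m,"-> origin", round(m[0]-25,1),m[1], "bay 727,60.5", "z",X[:,2].mean().round(4))
        for ax in(0,1): print("  ",[edge(X,np.radians(m[4]),ax,sd) for sd in(-1,1)])
        for nm,lo,hi,b in [("tall",.132,.148,(.6,.79,-.25,-.0)),("low",.088,.1,(.66,.783,.135,.33))]:
            X=rect(A,lo,hi,b)
            print("  ",nm,mar(X))
E
python3 -c "
from chk import check
check('3')"
```

```text
6.5 [0.5604 0.1036 0.016 ] [-3.141  0.342 -3.008] [-14.38  -2.2    0.06] [-0.48  3.1  -0.09]
tcp in row [0.5672 0.0552 0.016 ] heading rel row deg 2.77
scene tower top centre row (mm) [600.3, 54.02, 205.07, 152.33, 3.18] -> origin 575.3 54.02 bay 727,60.5 z 0.2289
   [(np.float64(0.528), np.float64(0.0195), -15.65), (np.float64(0.7032), np.float64(0.0195), 3.32)]
   [(np.float64(-0.0416), np.float64(0.6236), -15.77), (np.float64(0.0814), np.float64(0.6236), 18.66)]
   tall [720.39, -97.28, 153.3, 195.1, 11.15]
   low [734.9, 230.84, 156.62, 95.95, -0.13]
side tower top centre row (mm) [604.27, 56.77, 201.89, 153.9, 3.64] -> origin 579.3 56.77 bay 727,60.5 z 0.2304
   [(np.float64(0.5648), np.float64(0.0189), 56.43), (np.float64(0.7037), np.float64(0.0189), 2.74)]
   [(np.float64(-0.0276), np.float64(0.6248), -26.21), (np.float64(0.0849), np.float64(0.6248), 15.58)]
   tall [739.97, -52.02, 95.55, 233.92, 44.76]
   low [732.78, 221.66, 173.62, 100.54, -0.18]
```

View pics/side3.png

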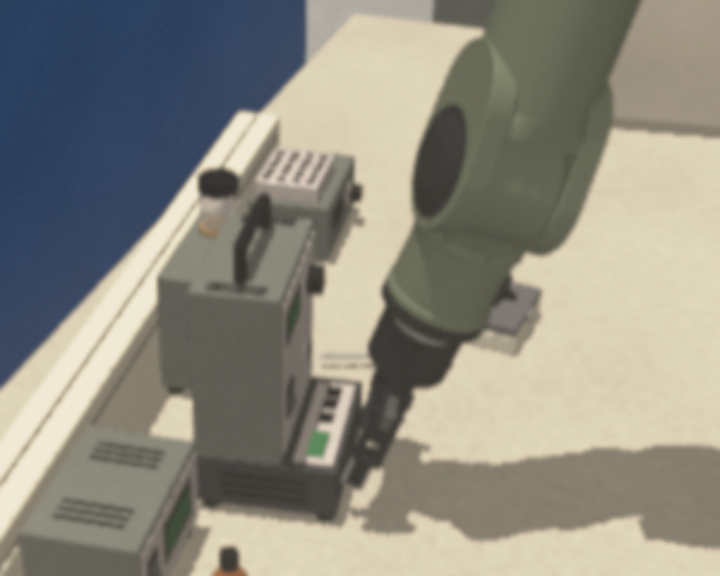

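View pics/scene3.png

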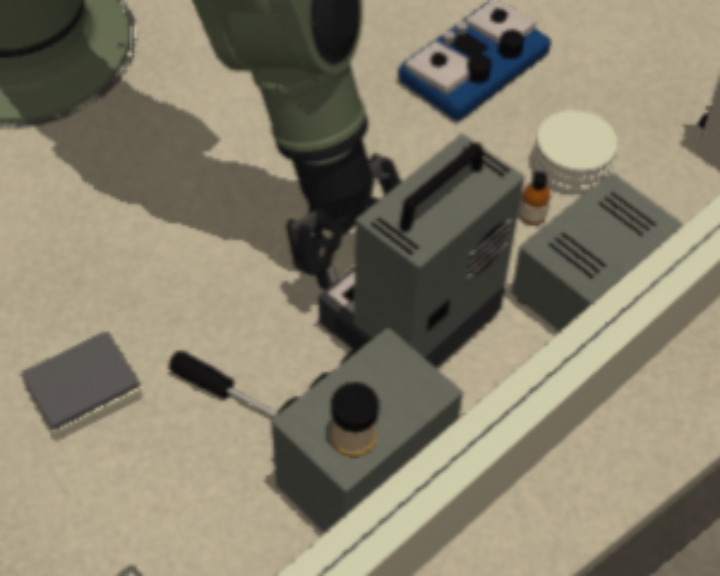

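The supply stands upright and is entering the bay line, and both tips are on the base's front (side view (360,470)). I'll refine the lateral position with a crop that excludes the arm.

```bash
cat > sup.py <<'E'
from chk import *
def sup(tag,xmin,yaw):
    for n in("scene","side"):
        A=row(cloud(n,np.load(f"pics/{n}{tag}.npy")))
        X=rect(A,.222,.238,(xmin,.82,-.06,.18)); th=np.radians(yaw)
        m=X[:,:2]; a=m[:,0]*np.cos(th)+m[:,1]*np.sin(th);b=-m[:,0]*np.sin(th)+m[:,1]*np.cos(th)
        ba=np.percentile(a,99); bl=np.percentile(b,1),np.percentile(b,99); ctr=(ba-.065,sum(bl)/2)
        o=(ctr[0]*np.cos(th)-ctr[1]*np.sin(th),ctr[0]*np.sin(th)+ctr[1]*np.cos(th))
        print(n,"back edge",edge(X,th,0,1),"width",np.round(bl,4),"origin row",np.round(o,4))
        # neighbours' inner side
        T=rect(A,.132,.148,(.69,.785,-.2,0)); L=rect(A,.088,.1,(.695,.778,.12,.33))
        print("   tall inner",np.percentile(T[:,1],99).round(4),"low inner",np.percentile(L[:,1],1).round(4),"front/back low",np.percentile(L[:,0],[1,99]).round(4))
E
python3 -c "
from sup import sup
sup('0',.55,2.9)
sup('3',.628,2.9)"
```

```text
scene back edge (np.float64(0.6463), np.float64(0.023), 3.34) width [-0.0503  0.0964] origin row [0.5805 0.0525]
   tall inner -0.0357 low inner 0.1549 front/back low [0.6955 0.7771]
side back edge (np.float64(0.6461), np.float64(0.0267), 2.84) width [-0.047   0.1005] origin row [0.5803 0.0562]
   tall inner -0.0314 low inner 0.1576 front/back low [0.6958 0.7772]
scene back edge (np.float64(0.7032), np.float64(0.0227), 3.22) width [-0.0507  0.0961] origin row [0.637 0.055]
   tall inner -0.0143 low inner 0.1544 front/back low [0.6959 0.7772]
side back edge (np.float64(0.7038), np.float64(0.0274), 2.48) width [-0.0466  0.1015] origin row [0.6379 0.0598]
   tall inner -0.0313 low inner 0.1567 front/back low [0.6958 0.7773]
```

Run:
```python
from mv import *
p,r,s=pose();t=np.radians(4.91)
ex=np.array([np.cos(t),np.sin(t),0]);ey=np.array([-np.sin(t),np.cos(t),0])
for k in range(1,11):
    v=ex*.0078*k+ey*.00075*k; w=np.array([0,0,-np.radians(2.77)*k/10])
    print(r.inv().apply(v).round(4).tolist(),r.inv().apply(w).round(4).tolist())
```

```text
[-0.0074, 0.0004, 0.0026] [0.0016, 0.0, 0.0046]
[-0.0147, 0.0008, 0.0053] [0.0032, 0.0, 0.0091]
[-0.0221, 0.0011, 0.0079] [0.0049, 0.0, 0.0137]
[-0.0295, 0.0015, 0.0105] [0.0065, 0.0, 0.0182]
[-0.0369, 0.0019, 0.0131] [0.0081, 0.0, 0.0228]
[-0.0442, 0.0023, 0.0158] [0.0097, 0.0, 0.0273]
[-0.0516, 0.0026, 0.0184] [0.0114, 0.0, 0.0319]
[-0.059, 0.003, 0.021] [0.013, 0.0, 0.0364]
[-0.0664, 0.0034, 0.0237] [0.0146, 0.0, 0.041]
[-0.0737, 0.0038, 0.0263] [0.0162, 0.0, 0.0455]
```

carry_out:
  series:
    - [-0.005,0.0003,0.0018,0.001,0,0.003,0]
    - [-0.01,0.0005,0.0036,0.002,0,0.006,0]
    - [-0.015,0.0008,0.0054,0.003,0,0.009,0]
    - [-0.02,0.001,0.0071,0.0044,0,0.0123,0]
    - [-0.025,0.0013,0.0089,0.0055,0,0.0154,0]
    - [-0.03,0.0015,0.0107,0.0066,0,0.0185,0]
    - [-0.035,0.0018,0.0125,0.0077,0,0.0216,0]
    - [-0.04,0.002,0.0143,0.0088,0,0.0247,0]

```text
clock: 7.6
position: [0.6025, 0.1111, 0.016]
tool_rot: [-3.14, 0.342, -3.034]
force: [-14.4, -2.2, -0.4]
grip_width: 0.0851
```

```bash
python3 -c "
from chk import check
check('4')
from sup import sup
sup('4',.67,1)" | grep -v '  \[\|   low\|   tall \['
```

```text
7.6 [0.6025 0.1111 0.016 ] [-3.14   0.342 -3.034] [-14.4   -2.19  -0.38] [-0.34  3.15  0.01]
tcp in row [0.6098 0.0591 0.016 ] heading rel row deg 1.27
scene tower top centre row (mm) [628.26, 57.69, 233.43, 153.57, 1.22] -> origin 603.3 57.69 bay 727,60.5 z 0.229
side tower top centre row (mm) [624.14, 58.68, 246.15, 155.01, 1.78] -> origin 599.1 58.68 bay 727,60.5 z 0.2304
scene back edge (np.float64(0.7442), np.float64(0.0459), 1.18) width [-0.0277  0.1195] origin row [0.6789 0.0578]
   tall inner -0.0132 low inner 0.154 front/back low [0.6963 0.7771]
side back edge (np.float64(0.7454), np.float64(0.0502), 1.18) width [-0.0238  0.1241] origin row [0.6806 0.0621]
   tall inner -0.1041 low inner 0.1308 front/back low [0.6958 0.7774]
```

View pics/side4.png

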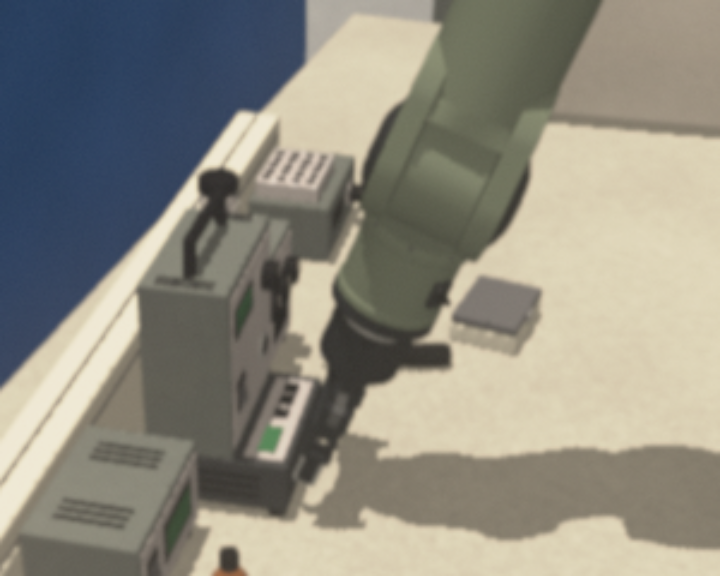

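Run:
```python
from mv import *
p,r,s=pose();t=np.radians(4.91)
ex=np.array([np.cos(t),np.sin(t),0]);ey=np.array([-np.sin(t),np.cos(t),0])
print(r.inv().apply(ex*.043+ey*.0028).round(4),r.inv().apply(ex*.001),r.inv().apply([0,0,-np.radians(1.25)]).round(4))
```

```text
[-0.0405  0.0019  0.0145] [-9.41550146e-04 -2.13979198e-05  3.36192581e-04] [0.0073 0.     0.0205]
```

carry_out:
  series:
    - [-0.005,0.0003,0.0018,0.001,0,0.003,0]
    - [-0.01,0.0005,0.0036,0.002,0,0.006,0]
    - [-0.015,0.0008,0.0054,0.003,0,0.009,0]
    - [-0.02,0.001,0.0071,0.0044,0,0.0123,0]
    - [-0.025,0.0013,0.0089,0.0055,0,0.0154,0]
    - [-0.03,0.0015,0.0107,0.0066,0,0.0185,0]
    - [-0.035,0.0017,0.0125,0.0073,0,0.0205,0]
    - [-0.038,0.0019,0.0136,0.0073,0,0.0205,0]
    - [-0.0405,0.0019,0.0145,0.0073,0,0.0205,0]

```text
clock: 8.82
position: [0.6449, 0.1173, 0.016]
tool_rot: [-3.14, 0.342, -3.056]
force: [-15.6, -1.7, 2.0]
grip_width: 0.0853
```

```bash
python3 -c "
from chk import check
check('5')
from sup import sup
sup('5',.72,0)" | grep -v '  \[\|   low\|   tall \['
```

```text
8.825 [0.6449 0.1173 0.016 ] [-3.14   0.342 -3.056] [-15.61  -1.66   1.99] [-0.28  3.31 -0.09]
tcp in row [0.6526 0.0617 0.016 ] heading rel row deg 0.0
scene tower top centre row (mm) [668.91, 59.47, 153.89, 236.03, -0.25] -> origin 643.9 59.47 bay 727,60.5 z 0.229
side tower top centre row (mm) [660.01, 59.41, 259.98, 156.29, 0.86] -> origin 635.0 59.41 bay 727,60.5 z 0.2304
scene back edge (np.float64(0.7858), np.float64(0.0584), -0.26) width [-0.015   0.1318] origin row [0.7213 0.0584]
   tall inner -0.0135 low inner 0.162 front/back low [0.6962 0.7776]
side back edge (np.float64(0.7869), np.float64(0.0634), -0.01) width [-0.01    0.1369] origin row [0.7232 0.0634]
   tall inner -0.0192 low inner 0.1303 front/back low [0.6961 0.7772]
```

View pics/scene5.png

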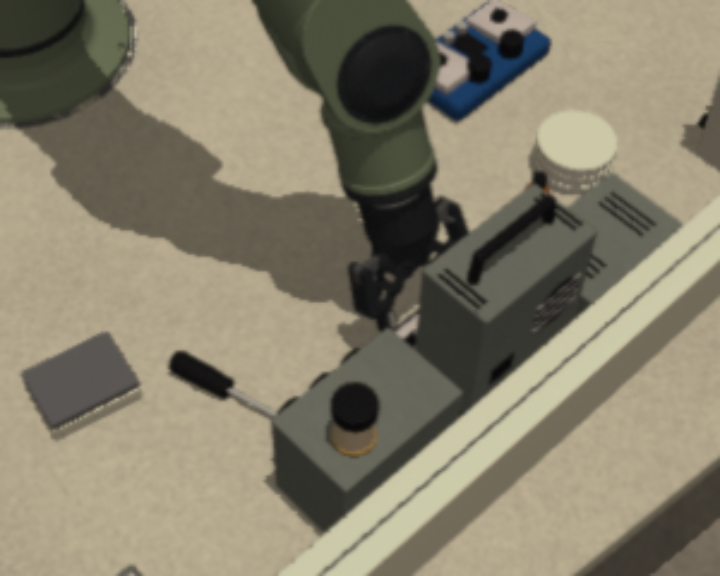

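It is centred and square in the bay with about 5 mm to go. I'll press on slowly, watching the force.

carry_out:
  series:
    - [-0.0014,0,0.0005,0,0,0,0]
    - [-0.0028,0,0.001,0,0,0,0]
    - [-0.0042,0,0.0015,0,0,0,0]

```text
clock: 9.3
position: [0.6492, 0.1178, 0.016]
tool_rot: [-3.14, 0.342, -3.056]
force: [-22.1, -2.2, 3.9]
grip_width: 0.0855
```

carry_out:
  series:
    - [-0.0009,0,0.0003,0,0,0,0]
    - [-0.0019,0,0.0007,0,0,0,0]

```text
clock: 9.55
position: [0.6496, 0.1178, 0.0156]
tool_rot: [-3.139, 0.34, -3.055]
force: [-42.3, -5.4, 24.5]
grip_width: 0.0853
```

The force jumped to 42 N with almost no motion: the back has met the trunking. I retreat straight back.

carry_out:
  series:
    - [0.0028,0,-0.001,0,0,0,0]
    - [0.0094,0,-0.0034,0,0,0,0]
    - [0.0235,0,-0.0084,0,0,0,0]
    - [0.047,0,-0.0168,0,0,0,0]
    - [0.075,0,-0.0268,0,0,0,0]
    - [0.094,0,-0.0336,0,0,0,0]
    - [0.094,0,-0.0336,0,0,0,0]

```text
clock: 10.42
position: [0.5531, 0.1098, 0.0172]
tool_rot: [-3.141, 0.345, -3.056]
force: [1.4, 0.2, 0.2]
grip_width: 0.0855
```

Run:
```python
from chk import check
check('6')
from sup import *
sup('6',.71,0)
# full tower top + direct gap to trunking in same view
for n in("scene","side"):
    A=row(cloud(n,np.load(f"pics/{n}6.npy")))
    X=rect(A,.222,.238,(.69,.82,-.06,.18)); print(n,mar(X),[edge(X,0,0,sd) for sd in(-1,1)])
    T=rect(A,.097,.115,(.788,.9,.0,.12)); print(" trunk",np.percentile(T[:,0],[1,99]).round(4))
    D=rect(A,.052,.07,(.6,.73,-.02,.14)); print(" deck",len(D),mar(D),edge(D,0,0,-1))
    for nm,lo,hi,b in [("tall",.132,.148,(.66,.787,-.25,-.022)),("low",.088,.1,(.66,.783,.145,.33))]:
        for tag in "06":
            B=row(cloud(n,np.load(f"pics/{n}{tag}.npy"))); Y=rect(B,lo,hi,b); print("  ",nm,tag,mar(Y))
```

```text
10.425 [0.5531 0.1098 0.0172] [-3.141  0.345 -3.056] [1.36 0.23 0.19] [-0.08  0.32  0.02]
tcp in row [0.5604 0.0621 0.0172] heading rel row deg 0.02
scene tower top centre row (mm) [645.96, 59.21, 291.65, 152.06, 0.12] -> origin 621.0 59.21 bay 727,60.5 z 0.229
   [(np.float64(0.5187), np.float64(0.0566), -13.96), (np.float64(0.7898), np.float64(0.0566), -0.04)]
   [(np.float64(-0.004), np.float64(0.695), -15.43), (np.float64(0.1183), np.float64(0.695), 13.18)]
   tall [738.75, -92.53, 183.84, 102.38, -0.02]
   low [735.22, 231.73, 95.43, 155.61, 0.08]
side tower top centre row (mm) [647.42, 59.09, 293.14, 154.12, 0.95] -> origin 622.4 59.09 bay 727,60.5 z 0.2304
   [(np.float64(0.6062), np.float64(0.0507), 69.88), (np.float64(0.791), np.float64(0.0507), 0.12)]
   [(np.float64(-0.0057), np.float64(0.6956), -18.81), (np.float64(0.1157), np.float64(0.6956), 10.92)]
   tall [717.63, -92.98, 58.41, 185.01, 0.57]
   low [735.53, 221.63, 173.28, 94.58, -0.22]
scene back edge (np.float64(0.7898), np.float64(0.0582), -0.05) width [-0.0152  0.1316] origin row [0.7253 0.0582]
   tall inner -0.
[... 437 characters left out ...]
, 38.99] (np.float64(0.6634), np.float64(0.0119), 20.58)
   tall 0 [737.53, -108.32, 151.55, 99.04, -0.04]
   tall 6 [737.25, -108.82, 151.27, 99.38, -0.01]
   low 0 [734.98, 230.14, 95.96, 156.84, 0.0]
   low 6 [735.22, 231.73, 95.43, 155.61, 0.08]
side [751.99, 60.81, 83.35, 154.43, 0.7] [(np.float64(0.7131), np.float64(0.0629), -0.02), (np.float64(0.7903), np.float64(0.0629), 0.28)]
 trunk [0.8034 0.8482]
 deck 978 [689.37, 60.74, 156.29, 52.83, -0.28] (np.float64(0.6635), np.float64(0.0609), -0.33)
   tall 0 [738.08, -107.36, 156.39, 97.62, -0.04]
   tall 6 [717.78, -107.82, 58.41, 155.33, 0.57]
   low 0 [735.8, 230.56, 155.95, 94.32, -0.02]
   low 6 [735.57, 230.6, 155.34, 94.58, -0.22]
```

View pics/side6.png

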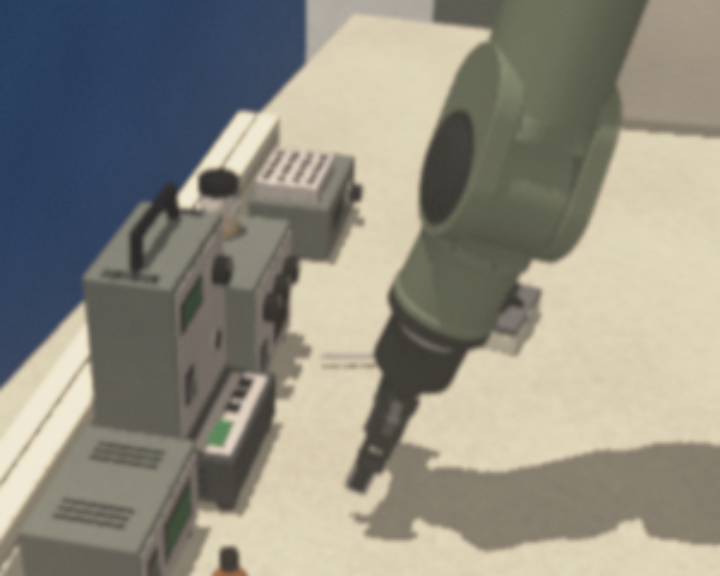

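View pics/scene6.png

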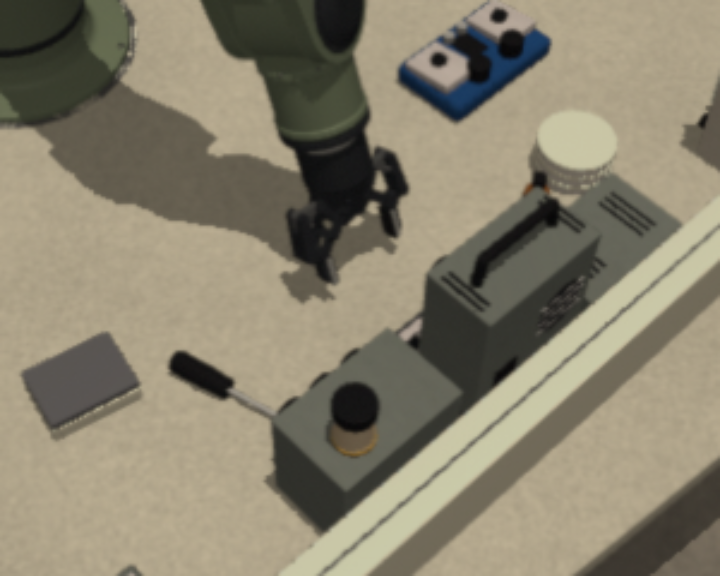

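```bash
python3 -c "
from workcell import ticket; print(ticket.job_done())"
```

```text
the job is handed in; nothing more can be done
None
```

I pushed the lamp supply home into the bay, using only the two open fingertips low on the dark base's front, and handed the job in at about 10.5 s. On the way it moved about 4 mm sideways to the middle of the bay and turned about 3° to line up with the row.

**First contact:** On the first try the tip sagged and pressed down, with 34 N forward and 28 N vertical. I backed off, raised the tool 6 mm and pushed again. It then slid smoothly at 13–16 N with almost no vertical force.

**Back against the trunking:** At the end the force rose to 42 N forward, with about 24 N vertical, and the tool moved only 0.4 mm. The measured back edge agrees with the trunking face to about 1 mm, which is as fine as the cameras can tell.

**Square and centred:** The supply's yaw is within about 0.3° of the row. The two cameras put it about 1.5 mm and under 0.5 mm from the middle of the bay. It stands upright, with its top at the same height as before.

**Neighbours and small things:** Most fits of the two neighbours agree with the start within about 0.5 mm. Two do not: the scene camera's low-unit fit differs by 1.6 mm, and the side camera's tall-unit fit is spoiled because the supply now hides part of it. In the pictures nothing else looks moved, but I did not measure the small things again. The gripper ended about 9 cm clear, touching nothing.

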